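# Lay the ring clamp on the sloped rest and mist the ring

## Robot

A 6-joint arm with a two-finger parallel gripper is mounted at the origin on the work surface. World frame = base frame: x ahead of the robot, y to its left, z up, the work surface at z = 0. Lengths are in m, angles in rad, forces in N, time in s.
With the tool pointing down it reaches from about 0.425 to 0.95 m from the base axis. Payload 3.5 kg.
Tool frame: the origin (TCP) lies midway between the tips of the shut fingers; the grasp point (between the pads) lies ctrl.hold_point_z behind it (ctrl.hold_point_z is the distance from the TCP to the grasp point, in m); z points along the fingers, x is the direction in which the jaws open and shut, and the axes are right-handed (so a half turn about z gives the same grasp; the last joint's range is limited). The gripper opens to 85 mm and grips with 20 to 120 N. Pads are 22 mm wide; open, the fingers measure 114 mm over their backs; the gripper's body (76 mm by 85 mm) begins 54 mm behind the grasp point. The pads swing forward as they close: fully open they stand 13 mm farther back than shut.
Start: joints at [1.18, 0.286, 1.577, -0, 1.279, -0.15], TCP at [0.161, 0.656, 0.231] pointing down, gripper open.
Joint ranges: [-2.77, 2.77], [-0.9, 2.22], [0.21, 2.48], [-1.53, 4.67], [0.24, 2.81], [-2.84, 2.84]. Speed limits (rad/s): [2.79, 2.79, 3.14, 3.14, 3.14, 3.14].

## Interface

Orientations are given as a unit quaternion [x, y, z, w].
In Python, from plant import ctrl gives the robot as it stands.
- The arm moves only by the tool step_arm, never from a script. Its arguments are lists of equal length, an entry for each row: "gripper": the gripper's target within -1 to 1 (shut at 1, half-way at 0, fully open at -1); "linear": the shift along the tool's x, y, z in m, a list of three; "delta_rot": the turn, a rotation vector about the tool's x, y, z in degrees, a list of three. A call has 1 to 20 rows; each row is the pose to reach, as a shift and turn from the pose commanded when the call began, along the tool's axes at that moment; what a row does not reach only later rows make up. A row lasts 1/8 s, in which the tool goes at most 62.5 mm and 10.7 degrees, less where a joint would pass 70% of its speed; a pose out of reach is approached as far as the arm can. A call with a gripper value outside its range is refused whole. The fingers move at their own pace and stop on an object; "grip_force" is the grip in N (left out, the last holds). Time passes only in rows, so rows that repeat a pose let the fingers close. It gives the time, the measured TCP pose, the force and the opening at its end, in the units of the state.
- ctrl.get_state(): the state, without advancing time (a new reading comes with each control period).
- ctrl.read_camera(name): name is "scene" or "top"; returns a dict with "frame" (400x640x3 uint8, red, green, blue), "fx", "fy", "cx", "cy" (pixels), "view" (4x4, takes a point from world to camera coordinates). Camera axes: x right, y down, z forward; pixel columns grow to the right and rows downward; lengths in m; the calibration is good to about 2 mm. A picture is of the moment at which its call begins. There is no depth.
- ctrl.sign_off(): hands the job in, once; it reports no verdict.
The state is a dict: "time": time; "qpos": joint angles; "dq": joint speeds; "joint_efforts": joint torques, N m; "eef_pos": TCP position; "tcp_rot": TCP orientation; "contact_force": force on the tool from outside, world axes, zero at the start; "wrist_torque": the same for the moment, N m; "opening": opening from 0.0 (shut) to 1.0 (fully open).
Only numpy, scipy, OpenCV 4.12 (cv2) and the standard library are available. Lean on these libraries where they do the work, as an engineer would, in place of code of your own. Each camera call takes 0.05 s, during which the arm holds its last target. There are 200 camera calls.

## Task

Pick up the brass ring clamp, reach in under the lamp and lay it gently (do not let it drop) lengthwise on the narrow sloped rest, centred on the beam, with the jaw end that holds the ring pointing up the slope and the plain end down at the red stop. Let go of it, then press the spray bottle's white cap fully down and let it spring back up. Do not bump the lamp, and leave the granite block, burr stand and bezel pusher where they are.

Things in the scene. Friction and masses are not known exactly. Their poses are not given: they have to be found in the camera images.
- clamp: Loose brass ring clamp, a bar 120 (x) x 26 (y) x 26 (z) mm, about 0.35 kg, lying on the bench. Origin: centre of its underside. +x points to the jaw end (black rubber jaws), from which a thin yellow ring, 20 mm across, sticks out 17 mm; -x is the plain end. z is up, out of its top. Grip it across y at the middle.
- jaw (a point): Middle of the clamp's jaw end face, at (60, 0, 13) mm in the clamp's frame.
- cradle: Fixed light-wood beam sloping up at 30 degrees. Origin: on its upper face, 95 mm above the bench, over the base's middle. +x up the slope (away from the robot), y level, z normal to the face. Face 20 mm wide, x = -60 to +48 mm; beam 14 mm deep. The red stop at its low end is 9 mm high, inner face at x = -60 mm: a clamp touching it has its origin at this origin.
- rest: Fixed dark steel base plate of the rest, 120 x 80 x 12 mm, origin under its centre on the bench; the sloped beam stands on it on two 14 mm wide posts in line with the beam.
- shade (a point): Centre of the round lower edge of the fixed aluminium lamp shade, 76 mm across, 222 mm above the bench and 62 mm tall, which hangs over the upper half of the rest: a tool held upright over the rest's middle strikes it. Its 12 mm thick arm, 315 mm above the bench, runs from there away from the robot, to a post about 180 mm behind.
- lamp: The fixed jointed lamp; origin on the bench straight below its shade; its round foot (60 mm across) stands at x = +180 mm in its frame, on the back rail. Not to be bumped.
- bottle: Fixed blue spray bottle with a white band, 52 mm across, body and neck 122 mm tall, on a 68 mm round foot; origin under its centre on the bench. Its nozzle points to its -y, towards the rest.
- nozzle (a joint): Travel of the bottle's white sprung cap, m: 0 up, 0.007 fully down (about 6 N, straight down).
- nozzle_top (a point): Centre of the top face of the white cap (28 mm across, 20 mm tall), 150 mm above the bench when up. A red nozzle sticks out 10 mm on the rest's side.
- block: Loose round granite bench block, 70 mm across, 30 mm tall, origin under its centre. Bystander.
- burr_stand: Loose green plastic burr stand, 60 x 60 x 30 mm with burrs standing to 56 mm, origin under its centre. Bystander.
- pusher: Loose bezel pusher with a light wooden grip and steel shank, about 110 mm long along x and 20 mm high, lying on the bench; origin under its middle. Bystander.
Mind the look-alikes: they are no part of the job. Of the things like the bottle, leave any that is purple; of the rest the larger one is meant. There is more than one size of the rest; the one meant has the size given above.

How it is judged:
By the outcome, as a careful person would: the job done as asked, in the order asked, and still so for the second after the job is handed in, with the robot touching nothing.
It also fails if it takes over 51 s, if anything falls off the work surface, if the arm or the gripper's body presses on something with over 40 N, if the wrist force passes 120 N, or if a joint passes its speed limit or range.

## Working session

There is one attempt and no reset: what is moved stays moved. The work goes in short steps, Python scripts to look and compute and a tool call to move; the robot and the scene stay as the last step left them, time stands still between calls to the robot, and variables do not carry over. Pictures are saved under pics/ and viewed, on a budget of 10 in all, crops included, one or two more only if the job needs it, and the job is handed in when it is done.

Besides the shell and the picture viewer there is one more tool, called after "Emit:" as name(argument=value, ...) on one line, values as JSON. step_arm: Moves the arm, as the interface text tells. Its arguments: {"type":"object","properties":{"gripper":{"type":"array"},"linear":{"type":"array"},"delta_rot":{"type":"array"},"grip_force":{"type":"number"}},"required":["gripper","linear","delta_rot"]}

```bash
mkdir -p pics; ls
python3 - <<'E'
from plant import ctrl
import cv2,numpy as np
print(ctrl.get_state(), ctrl.hold_point_z)
for n in("scene","top"):
    c=ctrl.read_camera(n); cv2.imwrite(f"pics/{n}0.png",c["frame"][:,:,::-1]); print(n,c["fx"],c["fy"],c["cx"],c["cy"]);print(np.round(c["view"],4).tolist())
E
```

```text
pics
{'time': 0.0, 'qpos': array([ 1.18001504e+00,  2.87198456e-01,  1.57819523e+00,  2.19685749e-05,
        1.27864772e+00, -1.49963712e-01]), 'dq': array([ 0.00011872,  0.00131775, -0.00046509,  0.00135264,  0.00158262,
       -0.0010565 ]), 'joint_efforts': array([ 7.04803024e-04, -4.05983591e+01, -2.92629951e+01, -4.80081792e-05,
        5.76735532e-03, -1.02046307e-06]), 'eef_pos': array([0.16066713, 0.65490369, 0.22991548]), 'tcp_rot': array([ 7.86924710e-01,  6.17047812e-01, -1.07072565e-03,  5.93922179e-04]), 'contact_force': array([0.83721712, 0.1026317 , 0.00464817]), 'wrist_torque': array([-0.04941871,  0.01419766,  0.03616043]), 'opening': 1.0002263130881281} 0.0187
scene 468.8771871418556 468.8771871418556 313.3256366016805 201.05292161708005
[[0.7977, 0.6029, -0.0142, -0.3763], [0.4779, -0.6463, -0.5949, -0.1495], [-0.3679, 0.4678, -0.8036, 1.4245], [0.0, 0.0, 0.0, 1.0]]
top 423.88201642189836 423.88201642189836 321.4874845253081 200.13758815740928
[[0.0114, -0.9999, 0.0032, 0.0115], [-0.9977, -0.0116, -0.0672, 0.5168], [0.0673, -0.0024, -0.9977, 1.0968], [0.0, 0.0, 0.0, 1.0]]
```

View pics/scene0.png

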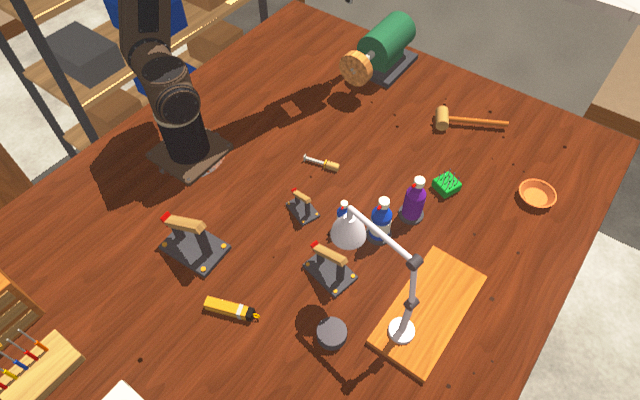

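View pics/top0.png

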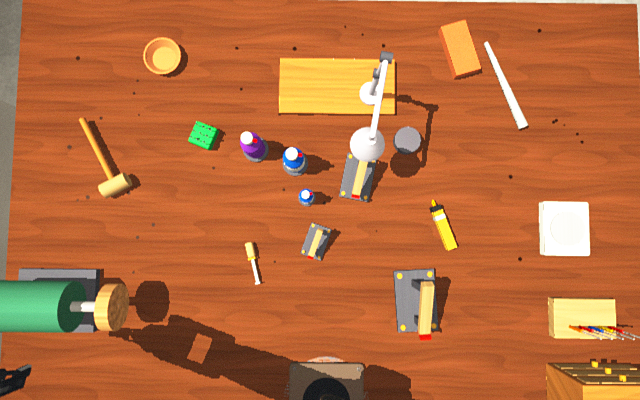

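The scene view shows the clamp at about (231,309), the meant rest under the lamp at (330,268), the blue bottle's cap at (383,203) and the purple one at (419,182). In the top view the clamp is at (444,226), the rest at (357,178) and the cap at (291,154). Next I'll make one enlarged mosaic to pick out features.

```bash
cat > h.py <<'E'
import numpy as np,cv2
from plant import ctrl
def cam(n):
    c=ctrl.read_camera(n); c["img"]=np.ascontiguousarray(c["frame"][:,:,::-1]); return c
def ray(c,p):
    V=np.array(c["view"]);R=V[:3,:3];o=-R.T@V[:3,3]
    d=R.T@np.array([(p[0]-c["cx"])/c["fx"],(p[1]-c["cy"])/c["fy"],1]);return o,d/np.linalg.norm(d)
def plane(c,p,z):
    o,d=ray(c,p);return o+d*(z-o[2])/d[2]
def tri(c1,p1,c2,p2):
    o1,d1=ray(c1,p1);o2,d2=ray(c2,p2)
    t=np.linalg.lstsq(np.c_[d1,-d2],o2-o1,rcond=None)[0]
    a=o1+t[0]*d1;b=o2+t[1]*d2
    return (a+b)/2,np.linalg.norm(a-b)
def proj(c,P):
    V=np.array(c["view"]);q=V[:3,:3]@np.array(P)+V[:3,3];return c["fx"]*q[0]/q[2]+c["cx"],c["fy"]*q[1]/q[2]+c["cy"]
E
python3 - <<'E'
from h import *
def crop(im,x,y,w,h,s):
    o=cv2.resize(im[y:y+h,x:x+w],None,fx=s,fy=s,interpolation=cv2.INTER_CUBIC)
    for i in range(0,w,10): cv2.putText(o,str(x+i),(i*s,8),0,.28,(255,255,255),1);cv2.line(o,(i*s,10),(i*s,14),(255,255,255),1)
    for i in range(10,h,10): cv2.putText(o,str(y+i),(0,i*s+3),0,.28,(255,255,255),1);cv2.line(o,(18,i*s),(22,i*s),(255,255,255),1)
    return o
S=cv2.imread("pics/scene0.png");T=cv2.imread("pics/top0.png")
a=np.vstack([crop(S,295,190,110,110,4)[:, :400],crop(S,195,285,100,40,4)])
b=np.vstack([crop(T,275,120,130,90,4)[:, :400],crop(T,415,190,50,60,4)[:,:400].copy() if 0 else np.pad(crop(T,420,195,50,60,4),((0,0),(0,200),(0,0)))])
H=600;f=lambda m:np.pad(m,((0,H-m.shape[0]),(0,0),(0,0)))if m.shape[0]<H else m[:H]
cv2.imwrite("pics/mos1.png",np.hstack([f(a),f(b)]))
E
```

```text
(no output)
```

View pics/mos1.png

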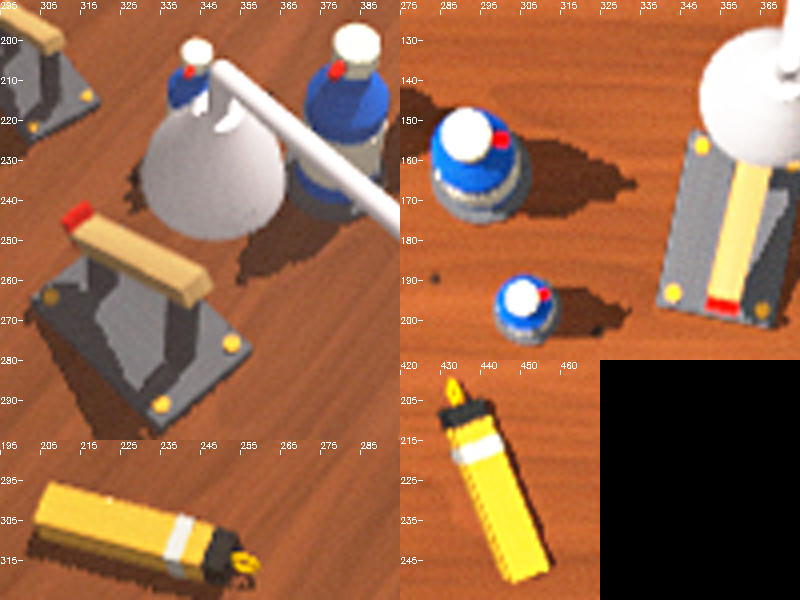

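The mosaic shows the bolts on the rest's base plate, with the red stop toward the robot at top-view pixel (356,196). It also shows the clamp's top-face corners and the white cap at top (291,154) and scene (384,201). I'll measure with masks and triangulate.

Run:
```python
from h import *
np.set_printoptions(precision=4,suppress=True)
S=cam("scene");T=cam("top")
for c in(S,T):
    V=np.array(c["view"]);print("campos",-V[:3,:3].T@V[:3,3])
def blobs(c,lo,hi,box,amin=3):
    x,y,w,h=box;hsv=cv2.cvtColor(c["img"],cv2.COLOR_BGR2HSV)
    m=cv2.inRange(hsv,lo,hi);k=np.zeros_like(m);k[y:y+h,x:x+w]=m[y:y+h,x:x+w]
    n,l,s,ce=cv2.connectedComponentsWithStats(k)
    return k,[(s[i,4],ce[i],s[i,:4]) for i in range(1,n) if s[i,4]>=amin]
Y=((18,120,110),(35,255,255))
for nm,c,b in(("T",T,(335,145,45,60)),("S",S,(298,235,65,65))):
    for q in blobs(c,*Y,b)[1]: print("bolt",nm,q[0],q[1],q[2])
for nm,c,b in(("T",T,(335,180,45,25)),("S",S,(300,235,30,20))):
    for q in blobs(c,(0,190,150),(8,255,255),b)[1]: print("red",nm,q[0],q[1],q[2])
W=((0,0,200),(179,50,255))
for nm,c,b in(("T",T,(280,140,30,25)),("S",S,(372,190,25,25))):
    for q in blobs(c,*W,b)[1]: print("cap",nm,q[0],q[1],q[2])
for nm,c,b in(("T",T,(420,190,50,65)),("S",S,(195,285,75,45))):
    m=blobs(c,(20,140,90),(35,255,255),b)[0]
    cn=max(cv2.findContours(m,0,1)[0],key=cv2.contourArea);print("clamp",nm,cv2.approxPolyDP(cn,2,True)[:,0].tolist())
# clamp hand corners
ti=lambda x,y:(420+(x-400)/4-.4,195+(y-360)/4-.4)
si=lambda x,y:(195+x/4-.4,285+(y-440)/4-.4)
for n,t,s in(("plainL?",(510,583),(54,483)),("plainR",(550,567),(36,526))):
    print(n,plane(T,ti(*t),.026),plane(S,si(*s),.026),plane(S,si(54,483),.026))
tf=lambda x,y:(275+(x-400)/4-.4,120+y/4-.4)
sf=lambda x,y:(295+x/4-.4,190+y/4-.4)
for n,t,s in(("b1",(672,293),(51,297)),("b2",(762,311),(161,404)),("b3",(792,165),(232,343)),("cap",(466,134),(358,40))):
    print(n,tri(T,tf(*t),S,sf(*s)))
print("b4",plane(T,tf(701,145),.014))
```

```text
campos [ 0.8956 -0.5361  1.0504]
campos [0.4417 0.0201 1.129 ]
bolt T 10 [350.  155.8] [349 154   3   4]
bolt T 5 [372.4 161.4] [371 161   4   2]
bolt T 18 [363.9444 170.3889] [362 165   5  13]
bolt T 13 [342.6154 192.6154] [341 191   4   4]
bolt T 4 [352.25 192.25] [352 191   2   3]
bolt T 5 [357. 194.] [355 194   5   1]
bolt T 9 [365. 197.] [364 196   3   3]
bolt S 153 [329.5556 252.4183] [314 245  31  16]
bolt S 3 [327.6667 257.3333] [327 257   2   2]
bolt S 6 [306.6667 264.    ] [306 263   3   3]
bolt S 12 [352.5 275.5] [351 274   4   4]
bolt S 13 [335.0769 290.6154] [333 289   5   4]
red T 19 [355.2105 195.7895] [352 194   8   4]
red S 34 [313.8235 243.2647] [310 240   8   8]
cap T 121 [291.0413 153.0826] [286 147  12  13]
cap S 89 [384.0337 200.5506] [379 196  11  10]
clamp T [[444, 218], [435, 222], [448, 250], [456, 245]]
clamp S [[204, 303], [235, 312], [238, 305], [208, 296]]
plainL? [ 0.3895 -0.3093  0.026 ] [ 0.3938 -0.3106  0.026 ] [ 0.3938 -0.3106  0.026 ]
plainR [ 0.4001 -0.3353  0.026 ] [ 0.4046 -0.3365  0.026 ] [ 0.3938 -0.3106  0.026 ]
b1 (array([ 0.5241, -0.0572, -0.0428]), np.float64(0.047688840210302494))
b2 (array([ 0.5645, -0.0897, -0.1005]), np.float64(0.07253409770500469))
b3 (array([ 0.6323, -0.0971,  0.0717]), np.float64(0.04523667208903072))
cap (array([0.617 , 0.0901, 0.152 ]), np.float64(0.0012713957211375332))
b4 [ 0.6356 -0.0565  0.014 ]
```

Run:
```python
from h import *
np.set_printoptions(precision=4,suppress=True)
S=cam("scene");T=cam("top")
B={"ln":((365.1,197.2),(306.9,264)),"hn":((372.5,161),(335.1,290.6)),"hp":((350,155.8),(352.5,275.5))}
P={k:tri(T,a,S,b) for k,(a,b) in B.items()}
for k in P:print(k,*P[k])
lp=plane(T,(342.6,192.7),.013);print("lp",lp)
Q={k:(plane(T,B[k][0],.013)+plane(S,B[k][1],.013))/2 for k in B}
print(Q)
h=Q["hp"]+Q["hn"]-Q["ln"]-lp;print("centre",(Q["hp"]+Q["hn"]+Q["ln"]+lp)/4,(Q["hp"]+Q["ln"])/2,"yaw",np.degrees(np.arctan2(h[1],h[0])), "dims",np.linalg.norm(h)/2,np.linalg.norm(Q["hp"]-Q["hn"]))
# Stop: top at
print("stop",tri(T,(355.3,195.7),S,(313.8,243.3)))
# beam direction in top: wood mask axis
m=cv2.inRange(cv2.cvtColor(T["img"],cv2.COLOR_BGR2HSV),(12,60,150),(30,170,255))
k=np.zeros_like(m);k[158:194,350:372]=m[158:194,350:372]
n,l,s,ce=cv2.connectedComponentsWithStats(k);i=1+np.argmax(s[1:,4]);m=(l==i);rows=range(164,193,4)
print([(r,np.flatnonzero(m[r]).min(),np.flatnonzero(m[r]).max()) for r in rows if m[r].any()])
# clamp: left/right edge fit in top over full mask (yellow|white|black) and scene top-face corners
hs=cv2.cvtColor(T["img"],cv2.COLOR_BGR2HSV)
y=cv2.inRange(hs,(20,140,90),(35,255,255))[190:255,420:470]>0
for r in range(10,60,3):
    f=np.flatnonzero(y[r]);print((r+190,f.min()+420,f.max()+420) if len(f) else "",end=" ")
print()
# cap, shade centre
print("cap",tri(T,(291.0,153.1),S,(384,200.6)),tri(T,(291.0,153.1),S,(384,200)))
```

```text
ln [ 0.526  -0.0979  0.0122] 0.00040850468660691983
hn [ 0.6238 -0.1161  0.0128] 0.0026794573137445296
hp [ 0.6358 -0.057   0.0136] 5.7072987049729547e-05
lp [ 0.5373 -0.0381  0.013 ]
{'ln': array([ 0.5261, -0.098 ,  0.013 ]), 'hn': array([ 0.6238, -0.1161,  0.013 ]), 'hp': array([ 0.6358, -0.0569,  0.013 ])}
centre [ 0.5808 -0.0773  0.013 ] [ 0.581  -0.0774  0.013 ] yaw -10.63391936697985 dims 0.09983436992537077 0.06041303232542677
stop (array([ 0.5252, -0.0671,  0.0702]), np.float64(0.0001124808512529467))
[(164, np.int64(358), np.int64(367)), (168, np.int64(357), np.int64(366)), (172, np.int64(356), np.int64(365)), (176, np.int64(355), np.int64(364)), (180, np.int64(354), np.int64(363)), (184, np.int64(354), np.int64(362)), (188, np.int64(353), np.int64(361)), (192, np.int64(352), np.int64(360))]
(200, np.int64(432), np.int64(433)) (203, np.int64(432), np.int64(435)) (206, np.int64(433), np.int64(433)) (209, np.int64(441), np.int64(442)) (212, np.int64(434), np.int64(443)) (215, np.int64(433), np.int64(436)) (218, np.int64(444), np.int64(445)) (221, np.int64(435), np.int64(446)) (224, np.int64(436), np.int64(447)) (227, np.int64(437), np.int64(449)) (230, np.int64(439), np.int64(450)) (233, np.int64(440), np.int64(451)) (236, np.int64(441), np.int64(452)) (239, np.int64(442), np.int64(453)) (242, np.int64(443), np.int64(455)) (245, np.int64(444), np.int64(456)) (248, np.int64(446), np.int64(453)) 
cap (array([0.6174, 0.0904, 0.1481]), np.float64(0.0005908739342813656)) (array([0.6171, 0.0903, 0.1503]), np.float64(0.0007759895439110629))
```

```bash
cat >> h.py <<'E'
from scipy.spatial.transform import Rotation as Ro
def tool(yaw_x,tilt_R=None):  # tool pointing down, x at yaw (deg)
    a=np.radians(yaw_x);x=np.array([np.cos(a),np.sin(a),0]);z=np.array([0,0,-1.]);return Ro.from_matrix(np.c_[x,np.cross(z,x),z])
def delta(p,R):
    s=ctrl.get_state();R0=Ro.from_quat(s["tcp_rot"]);l=R0.inv().apply(np.array(p)-s["eef_pos"]);r=(R0.inv()*R).as_rotvec(degrees=True)
    return np.round(l,4).tolist(),np.round(r,1).tolist()
E
python3 - <<'E'
from h import *
np.set_printoptions(precision=4,suppress=True)
S=cam("scene");T=cam("top")
a=plane(T,(446.7,221),.026);b=plane(T,(456.6,245),.026)
yaw=np.arctan2(*(a-b)[1::-1]);print("right edge",a,b,np.degrees(yaw))
e=np.array([np.cos(yaw),np.sin(yaw)]);n=np.array([-e[1],e[0]])
print("axis offset right edge n:",a[:2]@n+.013)
print("ring tip",plane(T,(432.6,199.1),.013),plane(S,(195+260/4-.4,285+(564-440)/4-.4),.013))
t=plane(T,(432.6,199.1),.013)[:2]; print("along: tip-77",t@e-.077,"plain+60",np.array([.397,-.323])@e+.06,"plain n",np.array([.397,-.323])@n)
print("shade",plane(T,(366,144.3),.222))
for p,y in(((.5,.25,.3),0),((.46,-.02,.3),-34),((.4525,-.3,.15),-68)): print(delta(p,tool(y)))
E
```

```text
right edge [ 0.4655 -0.3089  0.026 ] [ 0.4036 -0.3341  0.026 ] 22.130997353249686
axis offset right edge n: -0.4485181296457124
ring tip [ 0.5231 -0.276   0.013 ] [ 0.5206 -0.2724  0.013 ]
along: tip-77 0.3036012189946971 plain+60 0.3060686820816391 plain n -0.44876297050737735
shade [ 0.6251 -0.077   0.222 ]
([-0.3129, 0.426, -0.0688], [0.0, 0.0, 76.2])
([-0.5847, 0.4515, -0.0687], [0.0, 0.0, 110.2])
([-0.8583, 0.511, 0.0814], [0.0, 0.0, 144.2])
```

Emit:
step_arm(gripper=[-0.3,-0.3,-0.3,-0.3,-0.3,-0.3,-0.3,-0.3,-0.3,-0.3,-0.3,-0.3,-0.3,-0.3,-0.3,-0.3,-0.3,-0.3,-0.3,-0.3], linear=[[-0.313,0.426,-0.069],[-0.313,0.426,-0.069],[-0.313,0.426,-0.069],[-0.313,0.426,-0.069],[-0.313,0.426,-0.069],[-0.313,0.426,-0.069],[-0.313,0.426,-0.069],[-0.313,0.426,-0.069],[-0.313,0.426,-0.069],[-0.585,0.452,-0.069],[-0.585,0.452,-0.069],[-0.585,0.452,-0.069],[-0.585,0.452,-0.069],[-0.585,0.452,-0.069],[-0.858,0.511,0.08],[-0.858,0.511,0.08],[-0.858,0.511,0.08],[-0.858,0.511,0.08],[-0.858,0.511,0.08],[-0.858,0.511,0.08]], delta_rot=[[0,0,76],[0,0,76],[0,0,76],[0,0,76],[0,0,76],[0,0,76],[0,0,76],[0,0,76],[0,0,76],[0,0,110],[0,0,110],[0,0,110],[0,0,110],[0,0,110],[0,0,144],[0,0,144],[0,0,144],[0,0,144],[0,0,144],[0,0,144]])

```text
time: 2.9
eef_pos: [0.4508, -0.3017, 0.1485]
tcp_rot: [0.829, -0.56, -0.002, -0.0]
contact_force: [-0.4, 1.3, -0.7]
opening: 0.65
```

Run:
```python
from h import *
s=ctrl.get_state();print(s["time"],s["qpos"],s["eef_pos"],s["opening"],s["contact_force"])
print(delta((.4513,-.3008,.10),tool(-67.9)),delta((.4513,-.3008,.002),tool(-67.9)))
```

```text
2.9 [-7.76654330e-01  8.29462391e-02  1.97059520e+00 -3.77428566e-04
  1.09283814e+00  4.11163821e-01] [ 0.45084789 -0.30168625  0.14847233] 0.6497435946056348 [-0.37918581  1.27597719 -0.65711773]
([-0.0004, -0.0009, 0.0485], [0.1, 0.2, -0.1]) ([-0.0, -0.0011, 0.1465], [0.1, 0.2, -0.1])
```

Emit:
step_arm(gripper=[-0.3,-0.3,-0.3,-0.3,-0.3,-0.3,0.6,0.6,0.6,0.6,0.6,0.6], linear=[[0,-0.001,0.04],[0,-0.001,0.08],[0,-0.001,0.115],[0,-0.001,0.135],[0,-0.001,0.145],[0,-0.001,0.145],[0,-0.001,0.145],[0,-0.001,0.145],[0,-0.001,0.145],[0,-0.001,0.145],[0,-0.001,0.145],[0,-0.001,0.145]], delta_rot=[[0,0,0],[0,0,0],[0,0,0],[0,0,0],[0,0,0],[0,0,0],[0,0,0],[0,0,0],[0,0,0],[0,0,0],[0,0,0],[0,0,0]], grip_force=60)

```text
time: 4.4
eef_pos: [0.4545, -0.3001, 0.0081]
tcp_rot: [0.83, -0.558, 0.001, 0.0]
contact_force: [-0.5, 1.0, 7.6]
opening: 0.285
```

Emit:
step_arm(gripper=[0.8,0.8,0.8,0.8,0.8,0.8,0.8], linear=[[0,0,-0.003],[0,0,-0.003],[0,0,-0.03],[0,0,-0.08],[0,0,-0.14],[0,0,-0.19],[0,0,-0.19]], delta_rot=[[0,0,0],[0,0,0],[0,0,0],[0,0,0],[0,0,0],[0,0,0],[0,0,0]], grip_force=80)

```text
time: 5.28
eef_pos: [0.4555, -0.301, 0.201]
tcp_rot: [0.83, -0.558, 0.005, 0.001]
contact_force: [1.0, -0.0, -4.4]
opening: 0.284
```

Run:
```python
from h import *
S=cam("scene");T=cam("top");s=ctrl.get_state();print(s["eef_pos"],s["opening"],s["contact_force"],s["wrist_torque"])
def cr(c,P,r=45,k=8):
    u,v=map(int,proj(c,P));x=max(u-r,0);y=max(v-r,0);o=cv2.resize(c["img"][y:y+2*r,x:x+2*r],(400,400),interpolation=cv2.INTER_CUBIC);print(x,y,400/(2*r));return o
cv2.imwrite("pics/grip.png",np.hstack([cr(S,s["eef_pos"]),cr(T,s["eef_pos"])]))
```

```text
[ 0.45274349 -0.2984713   0.19474606] 0.28540111704885507 [-0.40453037  0.05671991 -5.14532285] [-0.02684192  0.071863   -0.04552751]
171 226 4.444444444444445
419 180 4.444444444444445
```

View pics/grip.png

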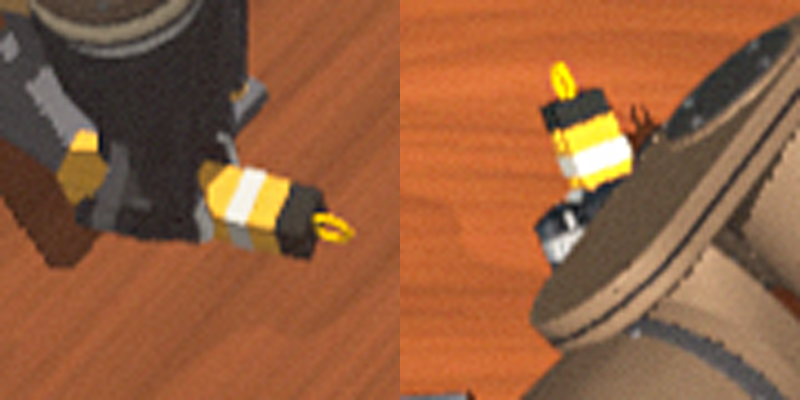

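The picture shows the clamp held level in the jaws, with the ring tip at about scene (250,278) and top (455,194). Next I'll measure the ring's offset in the tool frame with the arm settled.

Run:
```python
from h import *
np.set_printoptions(precision=4,suppress=True)
s0=ctrl.get_state()["eef_pos"];S=cam("scene");T=cam("top");s=ctrl.get_state();print(s0,s["eef_pos"],s["tcp_rot"],s["contact_force"])
def ym(c,b):
    x,y,w,h=b;m=cv2.inRange(cv2.cvtColor(c["img"],cv2.COLOR_BGR2HSV),(20,140,70),(35,255,255));k=np.zeros_like(m);k[y:y+h,x:x+w]=m[y:y+h,x:x+w]
    n,l,st,ce=cv2.connectedComponentsWithStats(k,connectivity=8);return [(st[i],ce[i]) for i in range(1,n) if st[i,4]>4]
a=ym(S,(200,255,70,40));b=ym(T,(445,188,35,40));print(a);print(b)
R=Ro.from_quat(s["tcp_rot"])
# ring blob centroids: rightmost in scene, topmost in top
pa=max(a,key=lambda q:q[1][0])[1];pb=min(b,key=lambda q:q[1][1])[1]
P,e=tri(S,pa,T,pb);print("ring centroid",P,e,"tool frame",R.inv().apply(P-s["eef_pos"]))
```

```text
[ 0.4527 -0.2985  0.1947] [ 0.452  -0.2977  0.1927] [ 0.83   -0.5577 -0.0032 -0.0006] [ 0.4483  0.1622 -4.1397]
[(array([218, 264,   8,  11,  45], dtype=int32), array([221.1111, 268.5778])), (array([227, 266,   9,  11,  59], dtype=int32), array([231.339 , 271.1356])), (array([241, 274,   9,   6,  33], dtype=int32), array([245.0303, 276.6667]))]
[(array([452, 195,   5,   8,  33], dtype=int32), array([453.8788, 198.7273])), (array([452, 207,  15,   9,  71], dtype=int32), array([459.1972, 210.7324])), (array([456, 217,  14,   6,  33], dtype=int32), array([462.8788, 219.7273]))]
ring centroid [ 0.5103 -0.2741  0.1991] 0.0016605534133125655 tool frame [ 0.0001 -0.0629 -0.0066]
```

```bash
cat >> h.py <<'E'
psi=np.radians(-10.6);O=np.array([.581,-.0773,.095]);c30,s30=np.cos(np.pi/6),.5
hx=np.array([np.cos(psi),np.sin(psi),0]);u=c30*hx+np.array([0,0,s30]);v=np.array([-np.sin(psi),np.cos(psi),0]);n=np.cross(u,v)
Rf=Ro.from_matrix(np.c_[-v,-u,-n])
def F(gap=0,lift=0,back=0,off=.0045,up=.0075): return O+(off+gap)*u+up*n+np.array([0,0,lift])-back*hx
E
python3 - <<'E'
from h import *
print(F(),u,n)
print("half turn",delta(F(.003,.10,.10),Rf));print(delta(F(.003,.035,.10),Rf))
E
```

```text
[ 0.5811446  -0.07732706  0.10374519] [ 0.85124698 -0.15930654  0.5       ] [-0.49146767  0.09197568  0.8660254 ]
half turn ([-0.2081, -0.121, -0.0116], [29.4, 8.9, 32.0])
([-0.2077, -0.1212, 0.0534], [29.4, 8.9, 32.0])
```

Emit:
step_arm(gripper=[0.8,0.8,0.8,0.8,0.8,0.8,0.8,0.8,0.8,0.8], linear=[[-0.02,-0.012,-0.02],[-0.05,-0.03,-0.04],[-0.08,-0.045,-0.04],[-0.11,-0.06,-0.04],[-0.14,-0.08,-0.03],[-0.17,-0.1,-0.02],[-0.19,-0.111,-0.012],[-0.208,-0.121,-0.012],[-0.208,-0.121,-0.012],[-0.208,-0.121,-0.012]], delta_rot=[[4,1,4],[8,2,9],[12,3.5,13],[16,5,18],[20,6,22],[25,7.5,27],[29.4,8.9,32],[29.4,8.9,32],[29.4,8.9,32],[29.4,8.9,32]])

```text
time: 6.72
eef_pos: [0.4862, -0.061, 0.2067]
tcp_rot: [-0.617, 0.743, -0.201, 0.164]
contact_force: [0.7, -0.2, -4.3]
opening: 0.282
```

Run:
```python
from h import *
S=cam("scene");s=ctrl.get_state();print(s["eef_pos"],s["qpos"],s["opening"],s["contact_force"])
cv2.imwrite("pics/stage.png",S["img"][130:330,180:440].repeat(3,0).repeat(3,1))
for a in ((.003,.10,.10),(.003,.03,.10),(.003,.03,.0),(.003,.006,0)):print(delta(F(*a),Rf))
```

```text
[ 0.48651697 -0.06133871  0.20723306] [-0.38206178 -0.40852977  2.34526643  0.14884441  0.69145201  1.28396452] 0.28608676369887504 [-0.22526235 -0.16572803 -3.49030775]
([-0.0017, 0.0022, 0.001], [-0.2, -0.2, 0.1])
([-0.002, 0.0374, 0.0615], [-0.2, -0.2, 0.1])
([-0.0021, -0.049, 0.1118], [-0.2, -0.2, 0.1])
([-0.0022, -0.037, 0.1325], [-0.2, -0.2, 0.1])
```

View pics/stage.png

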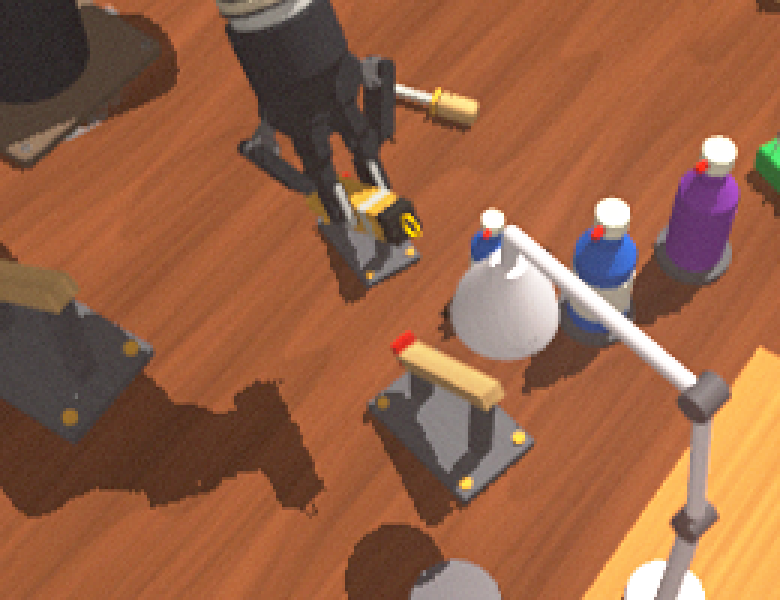

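The clamp is held jaw-up, tilted in line with the beam and clear of the lamp. Now I'll go down and in under the shade.

Emit:
step_arm(gripper=[0.8,0.8,0.8,0.8,0.8,0.8,0.8,0.8,0.8,0.8,0.8,0.8], linear=[[-0.002,0.012,0.02],[-0.002,0.025,0.042],[-0.002,0.037,0.0615],[-0.002,0.037,0.0615],[-0.002,0.02,0.0715],[-0.002,0.003,0.0815],[-0.002,-0.014,0.0915],[-0.002,-0.031,0.1015],[-0.002,-0.049,0.112],[-0.002,-0.049,0.112],[-0.002,-0.049,0.112],[-0.002,-0.049,0.112]], delta_rot=[[0,0,0],[0,0,0],[0,0,0],[0,0,0],[0,0,0],[0,0,0],[0,0,0],[0,0,0],[0,0,0],[0,0,0],[0,0,0],[0,0,0]])

```text
time: 8.28
eef_pos: [0.5837, -0.0774, 0.1363]
tcp_rot: [-0.617, 0.743, -0.202, 0.165]
contact_force: [-0.1, 0.4, -3.2]
opening: 0.282
```

Run:
```python
from h import *
S=cam("scene");T=cam("top");s=ctrl.get_state();print(s["eef_pos"],s["opening"],s["contact_force"],s["wrist_torque"])
a=cv2.resize(S["img"][200:300,285:385],(500,500),interpolation=cv2.INTER_CUBIC);b=cv2.resize(T["img"][130:205,325:385],(300,375),interpolation=cv2.INTER_CUBIC)
cv2.imwrite("pics/over.png",np.hstack([a,np.pad(b,((0,125),(0,0),(0,0)))]))
R=Ro.from_quat(s["tcp_rot"])
for y,l in((-.0725,"tip"),(-.0555,"jaw"),(.0645,"plain")):
    P=s["eef_pos"]+R.apply([0,y,-.0055]);print(l,P,proj(S,P),proj(T,P))
for a in ((.003,.03,.0),(.003,.006,0),(.003,.0,0)):print(delta(F(*a),Rf))
```

```text
[ 0.58384911 -0.07732992  0.13634308] 0.2849258764613951 [ 0.14908146  0.11175121 -3.10337568] [0.09694168 0.50908804 0.02893228]
tip [ 0.64267424 -0.08821416  0.17766665] (np.float64(350.9876904445523), np.float64(251.90410507281388)) (np.float64(368.8528910294052), np.float64(140.59833691193862))
jaw [ 0.62824215 -0.08553757  0.1690905 ] (np.float64(345.98410166798317), np.float64(249.60765413411286)) (np.float64(367.2303559360947), np.float64(147.5898445970774))
plain [ 0.52636853 -0.06664399  0.10855291] (np.float64(314.1069930858224), np.float64(234.97731195463965)) (np.float64(356.46029317812105), np.float64(193.99807136039826))
([0.0005, 0.0006, 0.0009], [-0.3, -0.2, 0.1])
([0.0004, 0.0127, 0.0216], [-0.3, -0.2, 0.1])
([0.0004, 0.0157, 0.0268], [-0.3, -0.2, 0.1])
```

View pics/over.png

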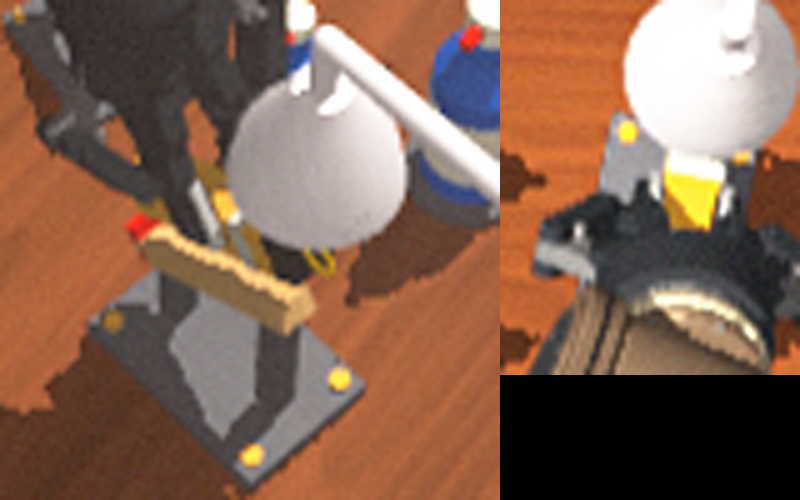

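The ring tip shows at scene (351,254) against a predicted (351,252), so the clamp is aligned over the beam and clear of the shade. Lowering slowly.

Emit:
step_arm(gripper=[0.8,0.8,0.8,0.8,0.8,0.8,0.8,0.8], linear=[[0,0.003,0.005],[0,0.006,0.011],[0,0.009,0.016],[0,0.0115,0.02],[0,0.0125,0.0215],[0,0.014,0.0235],[0,0.014,0.024],[0,0.014,0.024]], delta_rot=[[0,0,0],[0,0,0],[0,0,0],[0,0,0],[0,0,0],[0,0,0],[0,0,0],[0,0,0]])

```text
time: 9.38
eef_pos: [0.5845, -0.0776, 0.1087]
tcp_rot: [-0.617, 0.742, -0.203, 0.166]
contact_force: [-0.5, -0.2, -2.7]
opening: 0.284
```

Emit:
step_arm(gripper=[0.8,0.8,0.8,0.8], linear=[[0,0.0,0.001],[0,0.0,0.002],[0,0,0.002],[0,0,0.002]], delta_rot=[[0,0,0],[0,0,0],[0,0,0],[0,0,0]])

```text
time: 9.88
eef_pos: [0.5855, -0.0778, 0.1073]
tcp_rot: [-0.617, 0.742, -0.203, 0.165]
contact_force: [-3.9, 1.3, 2.3]
opening: 0.277
```

Emit:
step_arm(gripper=[0.8,0.8,0.8,0.8], linear=[[0,0.0,0.0005],[0,0.0,0.001],[0,0,0.001],[0,0,0.001]], delta_rot=[[0,0,0],[0,0,0],[0,0,0],[0,0,0]])

```text
time: 10.38
eef_pos: [0.5855, -0.0778, 0.1073]
tcp_rot: [-0.617, 0.742, -0.202, 0.165]
contact_force: [-15.9, 1.1, 12.2]
opening: 0.285
```

Emit:
step_arm(gripper=[0.8,0.8,0.8,0.8,0.8], linear=[[0,0.0,-0.001],[0,0.001,-0.001],[0,0.002,-0.001],[0,0.003,-0.001],[0,0.003,-0.001]], delta_rot=[[0,0,0],[0,0,0],[0,0,0],[0,0,0],[0,0,0]])

```text
time: 11.0
eef_pos: [0.5838, -0.0777, 0.1064]
tcp_rot: [-0.616, 0.742, -0.204, 0.166]
contact_force: [0.6, -0.2, 3.5]
opening: 0.282
```

Run:
```python
from h import *
T=cam("top");S=cam("scene");s=ctrl.get_state();d=s["eef_pos"]-O;print(s["eef_pos"],s["contact_force"],s["wrist_torque"],"u,v,n",d@u,d@v,d@n, s["opening"])
cv2.imwrite("pics/low.png",cv2.resize(S["img"][215:275,295:375],(800,600),interpolation=cv2.INTER_CUBIC))
```

```text
[ 0.58371621 -0.07770706  0.10633378] [ 0.70655161 -0.43303147  3.94817426] [-0.00833804  0.10304713  0.00576665] u,v,n 0.008043899189957064 9.953410428327349e-05 0.00844296929523188 0.2831863014175848
```

View pics/low.png

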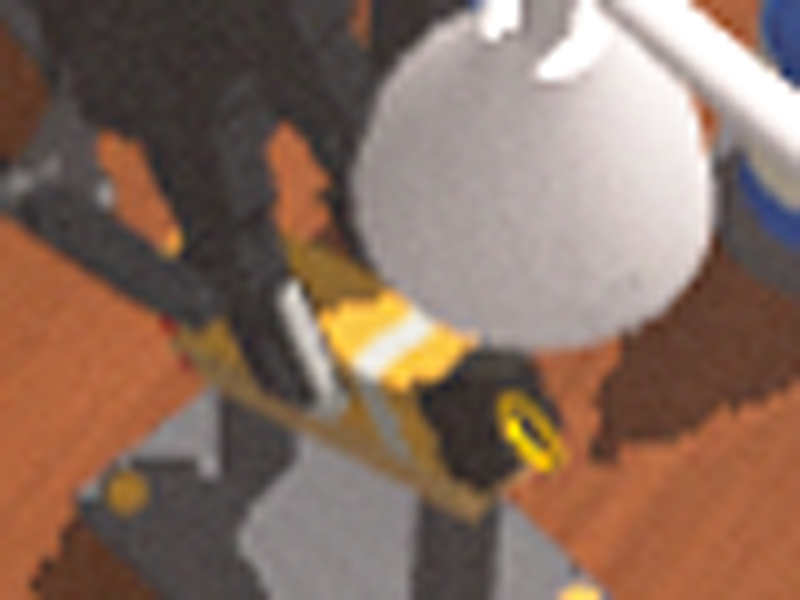

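The clamp rests on the beam in line with it, with a few mm left to the stop. Sliding gently down until it touches.

Emit:
step_arm(gripper=[0.8,0.8,0.8,0.8], linear=[[0,0.001,0],[0,0.002,0],[0,0.0025,0],[0,0.0025,0]], delta_rot=[[0,0,0],[0,0,0],[0,0,0],[0,0,0]])

```text
time: 11.6
eef_pos: [0.5814, -0.0772, 0.1049]
tcp_rot: [-0.617, 0.742, -0.203, 0.166]
contact_force: [0.9, -0.5, 6.1]
opening: 0.287
```

Emit:
step_arm(gripper=[0.8,0.8,0.8,0.8], linear=[[0,0.0005,0],[0,0.001,0],[0,0.0015,0],[0,0.0015,0]], delta_rot=[[0,0,0],[0,0,0],[0,0,0],[0,0,0]])

```text
time: 12.1
eef_pos: [0.5809, -0.0771, 0.1048]
tcp_rot: [-0.616, 0.742, -0.204, 0.167]
contact_force: [5.0, 0.6, 3.9]
opening: 0.28
```

The arm reads +5 N on x, and the u-coordinate matches zero gap, so the clamp is touching the stop. Releasing, then backing straight off.

Emit:
step_arm(gripper=[0.4,0.3,0.2,0.0,-0.2,-0.2,-0.2], linear=[[0,0,0],[0,0,0],[0,0,0],[0,0,0],[0,0,0],[0,0,0],[0,0,0]], delta_rot=[[0,0,0],[0,0,0],[0,0,0],[0,0,0],[0,0,0],[0,0,0],[0,0,0]])

```text
time: 12.98
eef_pos: [0.5794, -0.0767, 0.1033]
tcp_rot: [-0.617, 0.742, -0.202, 0.165]
contact_force: [-0.2, 0.5, 0.8]
opening: 0.601
```

Emit:
step_arm(gripper=[-0.2,-0.2,-0.2,-0.2,-0.2,-0.2,-0.2,-0.2], linear=[[0,0,-0.01],[0,0.005,-0.025],[0,0.015,-0.04],[0,0.03,-0.06],[0,0.045,-0.08],[0,0.05,-0.11],[0,0.05,-0.13],[0,0.05,-0.13]], delta_rot=[[0,0,0],[0,0,0],[0,0,0],[0,0,0],[0,0,0],[0,0,0],[0,0,0],[0,0,0]])

```text
time: 13.98
eef_pos: [0.4731, -0.0565, 0.1927]
tcp_rot: [-0.616, 0.742, -0.205, 0.167]
contact_force: [-0.6, -0.4, 0.3]
opening: 0.596
```

Run:
```python
from h import *
T=cam("top");S=cam("scene");s=ctrl.get_state();print(s["eef_pos"],s["contact_force"],s["opening"],s["qpos"])
cv2.imwrite("pics/placed.png",np.hstack([cv2.resize(S["img"][215:295,295:375],(400,400),interpolation=cv2.INTER_CUBIC),cv2.resize(T["img"][130:210,320:400],(400,400),interpolation=cv2.INTER_CUBIC)]))
```

```text
[ 0.47257488 -0.05626959  0.19039516] [ 0.58221369 -0.32752182 -0.75400957] 0.6029477246312123 [-0.38388976 -0.43338252  2.3943512   0.15613633  0.66493495  1.27386919]
```

View pics/placed.png

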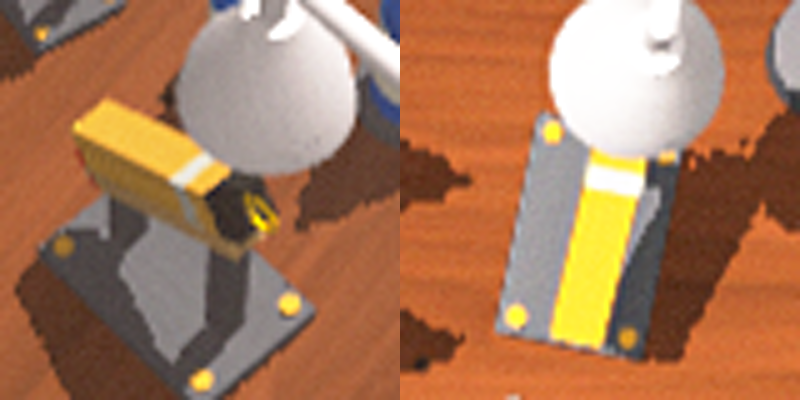

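The clamp sits lengthwise on the beam, jaw up the slope and plain end at the stop. In the top half of the picture its axis lies along the beam line (about top pixel (355.5,198) at the plain end). Next is the cap, pressed with shut fingers while keeping the tilt so the wrist stays clear of the lamp.

Run:
```python
from h import *
R2=Ro.from_euler("z",16,degrees=True)*Rf
s=ctrl.get_state();print(s["eef_pos"],s["qpos"])
for p in((.52,.05,.26),(.55,.09,.24),(.6275,.092,.185)): print(delta(p,R2))
```

```text
[ 0.47257488 -0.05626959  0.19039516] [-0.38388976 -0.43338252  2.3943512   0.15613633  0.66493495  1.27386919]
([-0.1129, -0.0587, -0.0468], [-0.3, -8.3, -13.7])
([-0.1578, -0.0678, -0.0186], [-0.3, -8.3, -13.7])
([-0.1743, -0.1054, 0.0671], [-0.3, -8.3, -13.7])
```

Emit:
step_arm(gripper=[1,1,1,1,1,1,1,1,1,1,1,1,1,1], linear=[[-0.02,-0.01,-0.04],[-0.05,-0.02,-0.05],[-0.08,-0.04,-0.05],[-0.113,-0.059,-0.047],[-0.135,-0.064,-0.033],[-0.158,-0.068,-0.019],[-0.158,-0.068,-0.019],[-0.162,-0.078,0.003],[-0.166,-0.087,0.025],[-0.17,-0.096,0.046],[-0.174,-0.105,0.067],[-0.174,-0.105,0.067],[-0.174,-0.105,0.067],[-0.174,-0.105,0.067]], delta_rot=[[0,-2,-3],[0,-4,-6],[0,-6,-10],[0,-8,-13.7],[0,-8,-13.7],[0,-8,-13.7],[0,-8,-13.7],[0,-8,-13.7],[0,-8,-13.7],[0,-8,-13.7],[0,-8,-13.7],[0,-8,-13.7],[0,-8,-13.7],[0,-8,-13.7]], grip_force=40)

```text
time: 15.82
eef_pos: [0.6268, 0.0916, 0.1856]
tcp_rot: [0.713, -0.65, 0.178, -0.192]
contact_force: [-0.6, -0.4, 1.4]
opening: 0.006
```

Run:
```python
from h import *
T=cam("top");S=cam("scene");s=ctrl.get_state();print(s["eef_pos"],s["contact_force"],s["opening"],s["qpos"])
R2=Ro.from_euler("z",16,degrees=True)*Rf
for z in (.185,.16,.15,.14): print(delta((.6275,.092,z),R2))
cv2.imwrite("pics/cap.png",np.hstack([cv2.resize(S["img"][150:250,320:420],(400,400),interpolation=cv2.INTER_CUBIC),cv2.resize(T["img"][110:210,260:360],(400,400),interpolation=cv2.INTER_CUBIC)]))
```

```text
[0.62689236 0.09174923 0.18558798] [ 0.33523017 -0.48688533 -0.39695489] 0.0015009494695699028 [-3.94864143e-02 -1.01390142e-03  2.05150352e+00  1.15933349e-01
  5.68492574e-01  1.35774498e+00]
([-0.0002, -0.0002, 0.0008], [-0.3, -0.3, -0.0])
([-0.0003, 0.0124, 0.0224], [-0.3, -0.3, -0.0])
([-0.0003, 0.0174, 0.031], [-0.3, -0.3, -0.0])
([-0.0004, 0.0225, 0.0397], [-0.3, -0.3, -0.0])
```

View pics/cap.png

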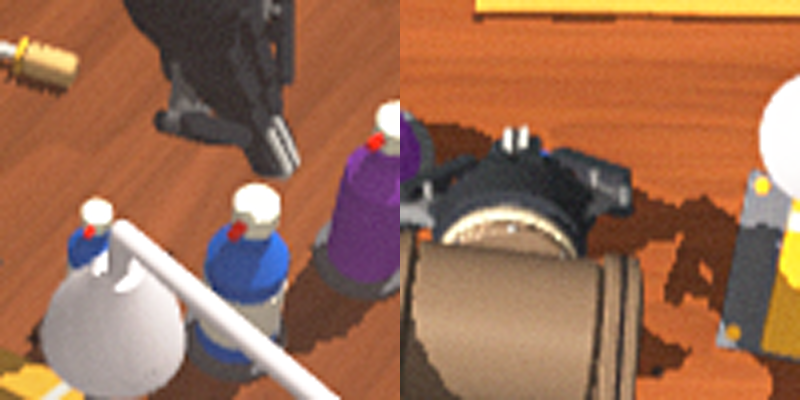

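The shut fingertips are above the blue bottle's cap (scene crop (285,172) over the cap at (257,208)), clear of the lamp and the purple bottle. Pressing now.

Emit:
step_arm(gripper=[1,1,1,1,1,1,1], linear=[[0,0.006,0.011],[0,0.012,0.0215],[0,0.0145,0.026],[0,0.016,0.0285],[0,0.0175,0.031],[0,0.0175,0.031],[0,0.0175,0.031]], delta_rot=[[0,0,0],[0,0,0],[0,0,0],[0,0,0],[0,0,0],[0,0,0],[0,0,0]])

```text
time: 16.8
eef_pos: [0.6278, 0.0918, 0.1499]
tcp_rot: [0.713, -0.65, 0.178, -0.192]
contact_force: [-2.9, 0.9, 4.2]
opening: -0.002
```

Contact: the vertical force is 4.2 N and rising. Continuing until it bottoms out.

Emit:
step_arm(gripper=[1,1,1,1,1], linear=[[0,0.001,0.002],[0,0.002,0.0035],[0,0.0025,0.0045],[0,0.0025,0.0045],[0,0.0025,0.0045]], delta_rot=[[0,0,0],[0,0,0],[0,0,0],[0,0,0],[0,0,0]])

```text
time: 17.42
eef_pos: [0.6283, 0.0918, 0.1465]
tcp_rot: [0.713, -0.65, 0.178, -0.192]
contact_force: [-12.8, -0.8, 14.7]
opening: -0.0
```

Emit:
step_arm(gripper=[1,1,1,1,1], linear=[[0,0.0015,-0.0005],[0,0.002,0],[0,0.002,0.0005],[0,0.002,0.0005],[0,0.002,0.0005]], delta_rot=[[0,0,0],[0,0,0],[0,0,0],[0,0,0],[0,0,0]])

```text
time: 18.05
eef_pos: [0.6282, 0.0917, 0.1465]
tcp_rot: [0.713, -0.65, 0.179, -0.194]
contact_force: [-8.8, 1.1, 15.4]
opening: -0.003
```

Run:
```python
from h import *
S=cam("scene");s=ctrl.get_state();print(s["eef_pos"],s["contact_force"])
cv2.imwrite("pics/press.png",np.hstack([cv2.resize(i[180:230,360:410],(400,400),interpolation=cv2.INTER_CUBIC) for i in(cv2.imread("pics/scene0.png"),S["img"])]))
```

```text
[0.62819397 0.09171517 0.14651766] [-9.60732897  0.85700151 14.85830472]
```

View pics/press.png

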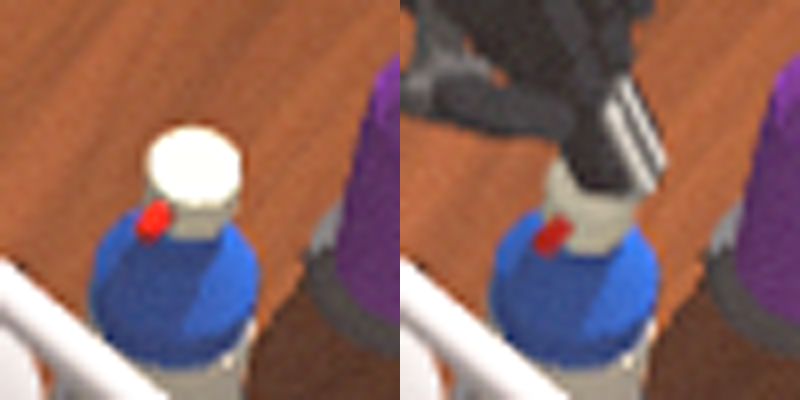

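The red nozzle dropped about 2 px (roughly 8 mm ± 2, against 7 mm of travel), and 15 N against a hard stop moves it no further. The cap is fully down. Lifting off.

Emit:
step_arm(gripper=[1,1,1,1,1,1,1,1,1,1], linear=[[0,-0.004,-0.007],[0,-0.01,-0.017],[0,-0.02,-0.035],[0,-0.03,-0.052],[0,-0.025,-0.08],[0,-0.015,-0.11],[0,0.01,-0.13],[0,0.03,-0.14],[0,0.03,-0.14],[0,0.03,-0.14]], delta_rot=[[0,0,0],[0,0,0],[0,0,0],[0,0,0],[0,0,0],[0,0,0],[0,0,0],[0,0,0],[0,0,0],[0,0,0]])

```text
time: 19.35
eef_pos: [0.5304, 0.083, 0.2482]
tcp_rot: [0.713, -0.651, 0.177, -0.191]
contact_force: [-0.2, -0.6, 0.4]
opening: 0.003
```

Run:
```python
from h import *
S=cam("scene");T=cam("top");s=ctrl.get_state();print(s["time"],s["eef_pos"],s["contact_force"])
cv2.imwrite("pics/final.png",np.vstack([cv2.resize(S["img"][130:330,180:440],(520,400)),cv2.resize(T["img"][100:200,230:410],(520,200))]))
S0=cv2.imread("pics/scene0.png")
for nm,b in(("block",(315,315,35,38)),("burr",(430,168,34,32)),("pusher",(300,150,42,25)),("cap",(372,190,25,30))):
    x,y,w,h=b;print(nm,"mean diff",np.abs(S0[y:y+h,x:x+w].astype(int)-S["img"][y:y+h,x:x+w]).mean())
```

```text
19.45 [0.53064814 0.08305433 0.2482344 ] [ 0.2363335  -1.1093544   0.50015351]
block mean diff 5.070426065162907
burr mean diff 4.64859068627451
pusher mean diff 5.075555555555556
cap mean diff 4.698666666666667
```

View pics/final.png

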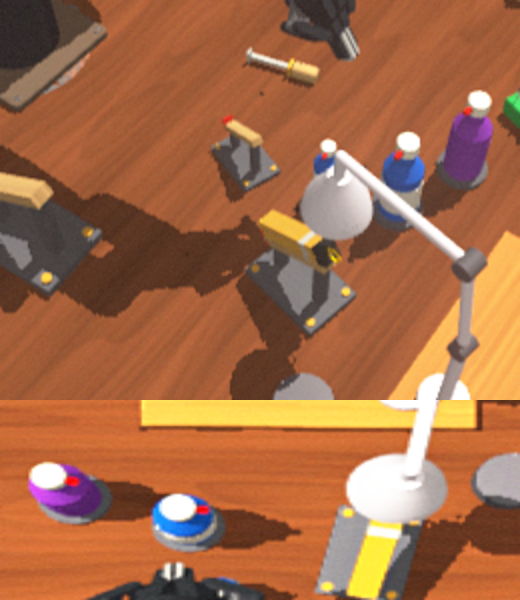

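The clamp is in place on the rest, the cap is back up, the bystanders haven't moved and the robot touches nothing. Handing in.

```bash
python3 -c "
from plant import ctrl
print(ctrl.sign_off())"
```

```text
the job is handed in; nothing more can be done
None
```

The job was handed in at about 19.5 s of the 51 s allowed. The clamp is on the sloped rest, and I then pressed the bottle's white cap down and let it spring back.

- **Clamp:** I gripped it about 4.5 mm toward the jaw end from its middle. With the gripper tilted 30°, I carried it in under the shade, lowered it onto the beam until it made contact, and slid it down to the red stop. I then released it and backed off. The last pictures show it lengthwise on the beam, jaw end up the slope and plain end at the stop.
- **Contact force:** While lowering, the clamp was pressed onto the beam with about 20 N for a moment. I eased that off before sliding it.
- **Cap:** I pressed with the shut fingers, still tilted, on the far part of the cap rather than its centre. The force reached about 15 N vertical with 9–13 N sideways, and the cap stopped moving. The red nozzle dropped about 8 ± 2 mm against a 7 mm travel, so I take it as fully down. Its image area afterwards matches the starting picture.
- **Surroundings:** The image areas of the granite block, burr stand and bezel pusher match the starting picture to within image noise. The lamp looks unmoved, and I read no unexpected forces near it. The robot was touching nothing at hand-in.

No check failed.

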